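# Serve a toy bread roll with the tongs

## Robot

A 6-joint arm with a two-finger parallel gripper is mounted at the origin on the work surface. World frame = base frame: x ahead of the robot, y to its left, z up, the work surface at z = 0. Lengths are in m, angles in rad, forces in N, time in s.
With the tool pointing down it reaches from about 0.375 to 0.9 m from the base axis. Payload 3.1 kg.
Tool frame: the origin (TCP) lies between the finger pads; the fingertips stand 11 mm ahead of it and the grasp point (between the pads) lies 8 mm behind it; z points along the fingers, y is the line along which they close (so a half turn about z gives the same grasp; the last joint's range is limited). The gripper opens to 87 mm and grips with 3 to 60 N. Pads are 19 mm wide; open, the fingers measure 117 mm over their backs; the gripper's body (75 mm by 190 mm) begins 51 mm behind the grasp point.
Start: joints at [-1.377, 0.527, 1.433, -0, 1.181, -0.178], TCP at [0.227, -0.582, 0.234] pointing down, gripper open.
Joint ranges: [-3.08, 3.08], [-0.75, 2.2], [0.22, 2.44], [-1.43, 4.57], [0, 2.65], [-2.85, 2.85]. Speed limits (rad/s): [2.79, 2.79, 3.14, 3.14, 3.14, 3.14].

## Interface

Orientations are given as a unit quaternion [x, y, z, w].
In Python, from rig import get_obs, camera, hand_in gives the robot as it stands.
- The arm moves only by the shell command python3 -m pendant 'ROWS' [FORCE]. ROWS is JSON, a list that holds one entry, the list of rows, each a list of 7 numbers: the shift along the tool's x, y, z in m, then the turn, a rotation vector about the tool's x, y, z in degrees, then the opening, from 0 (shut) to 1 (fully open). In form: [[[x, y, z, ax, ay, az, fingers], ...]]. A call has exactly 5 rows; each row shifts and turns the commanded pose from where the row before left it, along the tool's axes as they then stand; what a row does not reach is not made up. A row lasts 1/8 s, in which the tool goes at most 62.5 mm and 10.7 degrees, less where a joint would pass 70% of its speed; a pose out of reach is approached as far as the arm can. A call with a gripper value outside its range is refused whole. The fingers move at their own pace and stop on an object; FORCE is the grip in N (left out, the last holds). Time passes only in rows, so rows that do not move let the fingers close, or fill a call up. It gives the time, the measured TCP pose, the force, the opening and the grip force at its end, in the units of the state.
- get_obs(): the state, without advancing time (a new reading comes with each control period).
- camera(name): name is "scene" or "top" or "wrist"; returns a dict with "img" (420x560x3 uint8, red, green, blue), "intrinsics" (3x3 intrinsics, pixels), "R" (3x3) and "t" (3): a world point X has camera coordinates R X + t; the wrist camera has in their place "T_tool_cam" (4x4, takes a point from camera to tool coordinates, whose origin is the TCP and whose axes are the flange's). Camera axes: x right, y down, z forward; pixel columns grow to the right and rows downward; lengths in m; the calibration is good to about 2 mm. A picture is of the moment at which its call begins: read the wrist's pose just before it. There is no depth.
- hand_in(): hands the job in; it is judged then, once.
The state is a dict: "time": time; "q": joint angles; "joint_velocities": joint speeds; "joint_torque": joint torques, N m; "position": TCP position; "tool_rot": TCP orientation; "ft_force": force on the tool from outside, world axes, zero at the start; "moment": the same for the moment, N m; "grip_width": finger opening in m; "grip_force": force on a finger pad.
Only numpy, scipy, OpenCV 4.12 (cv2) and the standard library are available. Lean on these libraries where they do the work, as an engineer would, in place of code of your own. Each camera call takes 0.05 s, during which the arm holds its last target. There are 200 camera calls.

## Task

Tip the three wooden bread rolls out of the toy saucepan into the serving tray, then stand the pan upright on the bench again, beside the tray, and let go of it. Next take the bamboo tongs, close them on any one of the rolls, leaving the other two in the tray, and carry it over the saucer without shifting the saucer or the other toys. Finish while still holding: the fingers gripping the tongs and the roll pinched between their tips, kept still above the middle of the saucer, about a hand's breadth (100 mm) above the bench.

Things in the scene. Friction and masses are not known exactly. Their poses are not given: they have to be found in the camera images.
- pan: toy steel saucepan with a wooden stick handle along its -x, 0.2 kg; origin under the centre of its flat bottom, z up out of its mouth. Bottom 104 mm across, rim 124 mm, 50 mm high, wall 3 mm, floor 4 mm. Starts upright on the bench, left or right of the tray, handle roughly toward the robot, the three rolls loose in it
- pan_handle (a point): grip point on the axis of the pan's handle, at (-128, 0, 60) mm in the pan's frame. The handle's wooden part is a round bar 16 mm in diameter, its axis from (-90, 0, 50) to (-170, 0, 71) mm in the pan's frame, rising 15 degrees away from the pan; it can be gripped from above or leaning to either side
- tray: flat rectangular wooden serving tray, fixed to the bench; 170 mm along its x, 240 mm along its y, floor 5 mm thick, low rim 10 mm high (above the bench) and 8 mm thick; origin under its centre on the bench
- roll0: wooden toy bread roll, a rounded block 34 x 26 x 24 mm (its x, y, z), 15 g, three slashes scored on its +z face; origin at its centre. Starts in the pan
- roll1: another roll, the same as roll0
- roll2: another roll, the same as roll0
- tongs: one-piece bamboo tongs lying on their side on the bench, on the other side of the tray from the pan; 62 g, 20 mm high, 176 mm long: a V of two springy strips from a root block (22 mm square, centred at x = -83 mm). Origin on the underside at mid-length, x along the midline to the open tips (x = +82 mm), z up; balances at x = -10 mm
- tongs_l: the tongs' strip on their +y side, 5 mm thick, 20 mm high, with a thumb rest outside it 40 mm long, centred at x = 0 of the tongs: grip there from above, closing along the tongs' y, 50 mm over both rests. Origin where it bends, (-78, 7.5, 10) mm in the tongs' frame. It springs outward by itself: 5 N at the rest when just squeezed, 8 N when on a roll
- tongs_r: the strip on the -y side, the mirror image of tongs_l; bends at (-78, -7.5, 10) mm
- tongs_tips (a point): midpoint between the two tips, at (76, 0, 10) mm in the tongs' frame. The tips stand 57 mm apart (inside) at rest and come together twice as fast as the thumb rests: with the rests squeezed to 45 mm they are 47 mm apart, at about 35 mm they touch both sides of a 26 mm wide roll
- saucer: shallow round ceramic saucer, 130 mm across, 18 mm high, empty, standing beyond the tray as seen from the robot; origin under its centre
- ring: flat silicone ring 68 mm across, 12 mm high, near the saucer; bystander; origin under its centre
- cube: rosewood cube, 40 mm, near the saucer; bystander; origin under its centre
- dinosaur: plastic long-necked toy dinosaur, 198 mm long, 116 mm high; bystander far to the robot's right; origin on the bench under its belly
- arch: wooden arch block, 90 x 30 x 54 mm; bystander far to the robot's left; origin under its centre
- car: wooden toy car, 85 x 54 x 46 mm; bystander near the robot's right; origin under its centre

How it is judged:
On the way, in this order (a step that is already met when the one before it is completed fails the run):
1. the pan is tipped well over and all three rolls have come out of it into the tray (angle between pan's own z axis and vertical above 1 rad and x of roll0 in the frame of tray between -0.085 and 0.085 m and y of roll0 in the frame of tray between -0.12 and 0.12 m and z of each of roll0, roll1, roll2 in the frame of tray below 0.055 m and x of roll1 in the frame of tray between -0.085 and 0.085 m and y of roll1 in the frame of tray between -0.12 and 0.12 m and x of roll2 in the frame of tray between -0.085 and 0.085 m and y of roll2 in the frame of tray between -0.12 and 0.12 m), for 0.1 s.
2. the pan stands upright on the bench beside the tray, let go and at rest (angle between pan's own z axis and vertical below 0.09 rad and height (world z) of pan below 0.004 m and contact force between the fingers and pan below 0.1 N and linear speed of pan below 0.03 m/s), for 0.2 s.
At the end, for the whole second after the job is handed in: Fingers grip the tongs; one roll is pinched by both strips (over 0.5 N each), touched by nothing of the robot, centre 70 to 250 mm up, within 45 mm of the saucer's centre, still; the other two are in the tray; the pan stands upright (5 degrees) on the bench, not in the tray, let go, at rest (all of step 2 and contact force between the fingers and tongs above 2 N and ((contact force between each of tongs_l, tongs_r and roll0 above 0.5 N and contact force between each of the fingers, the arm and roll0 below 0.1 N and height (world z) of roll0 between 0.07 and 0.25 m and horizontal distance between roll0 and saucer below 0.045 m and linear speed of roll0 below 0.03 m/s and x of roll1 in the frame of tray between -0.085 and 0.085 m and y of roll1 in the frame of tray between -0.12 and 0.12 m and z of each of roll1, roll2 in the frame of tray below 0.055 m and x of roll2 in the frame of tray between -0.085 and 0.085 m and y of roll2 in the frame of tray between -0.12 and 0.12 m) or (contact force between each of tongs_l, tongs_r and roll1 above 0.5 N and contact force between each of the fingers, the arm and roll1 below 0.1 N and height (world z) of roll1 between 0.07 and 0.25 m and horizontal distance between roll1 and saucer below 0.045 m and linear speed of roll1 below 0.03 m/s and x of roll0 in the frame of tray between -0.085 and 0.085 m and y of roll0 in the frame of tray between -0.12 and 0.12 m and z of each of roll0, roll2 in the frame of tray below 0.055 m and x of roll2 in the frame of tray between -0.085 and 0.085 m and y of roll2 in the frame of tray between -0.12 and 0.12 m) or (contact force between each of tongs_l, tongs_r and roll2 above 0.5 N and contact force between each of the fingers, the arm and roll2 below 0.1 N and height (world z) of roll2 between 0.07 and 0.25 m and horizontal distance between roll2 and saucer below 0.045 m and linear speed of roll2 below 0.03 m/s and x of roll0 in the frame of tray between -0.085 and 0.085 m and y of roll0 in the frame of tray between -0.12 and 0.12 m and z of each of roll0, roll1 in the frame of tray below 0.055 m and x of roll1 in the frame of tray between -0.085 and 0.085 m and y of roll1 in the frame of tray between -0.12 and 0.12 m))); the arm keeps its last pose, push and grip.
It fails at once if the saucer is shoved (over 25 mm) from its place (distance of saucer from where it was at the start of the episode above 0.025 m).
It fails at once if another toy (ring, cube, dinosaur, arch block, car) is shoved (over 25 mm) from its place (distance of any of ring, cube, dinosaur, arch, car from where it was at the start of the episode above 0.025 m).
It also fails if it takes over 72 s, if anything falls off the work surface, if the arm or the gripper's body presses on something with over 40 N, if the wrist force passes 120 N, or if a joint passes its speed limit or range.

## Working session

There is one attempt and no reset: what is moved stays moved. The work goes in short steps, Python scripts to look and compute and a shell command to move; the robot and the scene stay as the last step left them, time stands still between calls to the robot, and variables do not carry over. Pictures are saved under pics/ and viewed, at most 10 in all, crops included, and the job is handed in when it is done.

```bash
ls; mkdir -p pics; python3 - <<'E'
from rig import get_obs,camera
import cv2,numpy as np
np.set_printoptions(precision=4,suppress=True)
print(get_obs())
for n in ["top","scene"]:
    c=camera(n); cv2.imwrite(f"pics/{n}0.png",c["img"][:,:,::-1]); np.savez(f"{n}0.npz",**c)
    print(n,c["intrinsics"],c["R"],c["t"])
print(camera("wrist")["T_tool_cam"])
E
```

```text
pics
{'time': 0.0, 'q': array([-1.3775,  0.5285,  1.4339,  0.    ,  1.1814, -0.1785]), 'joint_velocities': array([ 0.0017,  0.0007,  0.0005,  0.0012, -0.0012,  0.0003]), 'joint_torque': array([  0.0003, -44.0043, -17.6589,   0.0633,   0.0582,  -0.0002]), 'position': array([ 0.227 , -0.5816,  0.2326]), 'tool_rot': array([ 0.9828,  0.1848, -0.    , -0.0011]), 'ft_force': array([ 0.5458,  0.3466, -0.093 ]), 'moment': array([-0.0213, -0.0457,  0.0026]), 'grip_force': 0.0, 'grip_width': 0.08682774110648855}
top [[494.9122   0.     286.5887]
 [  0.     494.9122 208.0791]
 [  0.       0.       1.    ]] [[-0.0037 -1.     -0.0059]
 [-0.9881  0.0046 -0.1537]
 [ 0.1537  0.0053 -0.9881]] [-0.0081  0.5242  1.5212]
scene [[481.8744   0.     285.3747]
 [  0.     481.8744 209.0321]
 [  0.       0.       1.    ]] [[ 0.8437  0.5364 -0.0217]
 [ 0.3422 -0.5685 -0.7482]
 [-0.4136  0.6238 -0.6632]] [-0.4265 -0.118   1.5261]
[[ 0.0001 -0.9659 -0.2588  0.0723]
 [ 1.     -0.      0.0005 -0.0015]
 [-0.0004 -0.2588  0.9659 -0.1504]
 [ 0.      0.      0.      1.    ]]
```

View pics/top0.png

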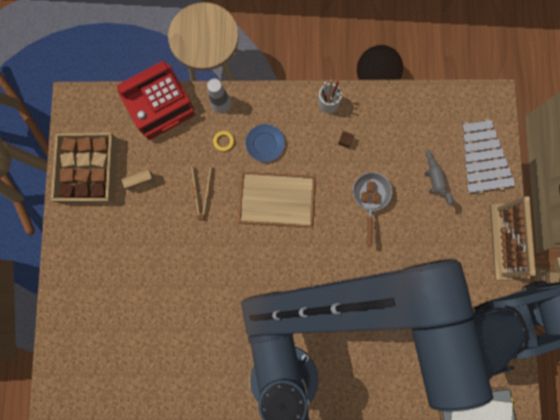

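View pics/scene0.png

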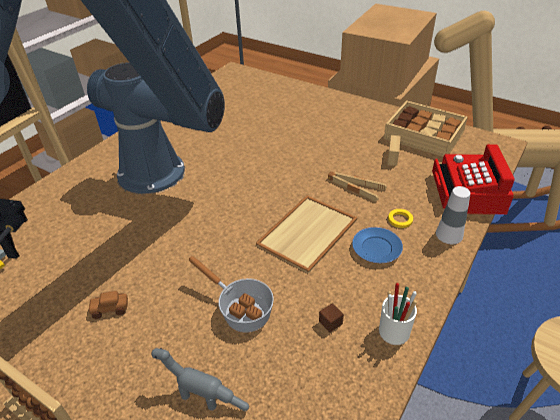

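The top view shows the tray (corners at about 244,175 / 314,177 / 312,227 / 240,224), the pan at (373,194) with its handle down to (370,244), the tongs with root (202,216) and tips (196,168)/(211,168), the saucer (265,143), the ring (223,141) and the cube (346,140). In the scene view the car is at (108,303).

```bash
cat > h.py <<'E'
import numpy as np,cv2
np.set_printoptions(precision=4,suppress=True)
from scipy.spatial.transform import Rotation as Ro
def ray(c,uv,z):
    d=np.linalg.inv(c["intrinsics"])@[uv[0],uv[1],1]; R=c["R"]; o=-R.T@c["t"]; d=R.T@d
    return o+d*(z-o[2])/d[2]
def comp(img,lo,hi,roi,hsv=True):
    x0,y0,x1,y1=roi; im=cv2.cvtColor(img,cv2.COLOR_RGB2HSV) if hsv else img
    m=cv2.inRange(im,np.array(lo),np.array(hi)); k=np.zeros_like(m); k[y0:y1,x0:x1]=m[y0:y1,x0:x1]
    n,l,s,ce=cv2.connectedComponentsWithStats(k); 
    if n<2: return None,0
    i=1+s[1:,4].argmax(); pts=np.argwhere(l==i)[:,::-1].astype(np.float32)
    return pts,len(pts)
E
python3 - <<'E'
from h import *
c=np.load("top0.npz"); im=c["img"]; hsv=cv2.cvtColor(im,cv2.COLOR_RGB2HSV)
for n,u,v in [("handle",370,230),("handle2",370,220),("bench",340,260),("tray",277,200),("trayrim",276,225),("tongs",197,190),("tongr",208,190),("root",202,215),("rimpan",356,185),("panwall",386,200),("roll",371,187),("saucer",265,143),("shadow",377,240)]:
    print(n,hsv[v,u],im[v,u])
p,n=comp(im,(95,100,40),(125,255,255),(240,120,290,165)); e=cv2.minEnclosingCircle(p); print("saucer",n,e,ray(c,e[0],.016))
p,n=comp(im,(85,0,60),(135,110,255),(340,165,405,222)); print("pan",n)
e=cv2.fitEllipse(cv2.convexHull(p)); print(e,p.min(0),p.max(0)); 
q=p[p[:,1]<212]; e=cv2.minEnclosingCircle(q); print(e,ray(c,e[0],.05), e[1]*2/494.9*1.45)
p,n=comp(im,(0,130,90),(14,255,255),(355,210,385,255)); print("handle",n,p.min(0),p.max(0),p.mean(0)); print(cv2.fitLine(p,2,0,.01,.01).ravel())
for v in (0,1):
  z=(.0,.071,.05)
print(ray(c,p.mean(0),.06), ray(c,p[p[:,1]>p[:,1].max()-2].mean(0),.071), ray(c,p[p[:,1]<p[:,1].min()+2].mean(0),.05))
big=[cv2.resize(im[y0:y1,x0:x1],(400,300),interpolation=cv2.INTER_CUBIC) for x0,y0,x1,y1 in [(330,160,426,232),(160,150,256,222),(230,120,350,210),(230,165,326,237)]]
cv2.imwrite("pics/crops.png",np.vstack([np.hstack(big[:2]),np.hstack(big[2:])])[:,:,::-1])
E
```

```text
handle [ 13 140 120] [120  82  54]
handle2 [ 12 139 123] [123  83  56]
bench [ 14 112 143] [143 110  80]
tray [ 18  92 177] [177 152 113]
trayrim [ 14 125 112] [112  82  57]
tongs [ 15 116  79] [79 61 43]
tongr [ 15 124 125] [125  94  64]
root [ 13 136 118] [118  83  55]
rimpan [10 10 74] [74 72 71]
panwall [160   7 108] [108 105 107]
roll [ 13 138 113] [113  78  52]
saucer [108 101 114] [ 69  87 114]
shadow [ 15 118  82] [82 63 44]
saucer 570 ((265.625, 141.84375), 17.1677303314209) [0.7478 0.0577 0.016 ]
pan 72
((381.1628112792969, 191.06292724609375), (7.156644821166992, 21.678884506225586), 162.1233673095703) [376. 182.] [384. 201.]
((379.5, 191.5), 10.12432861328125) [ 0.5742 -0.3031  0.05  ] 0.059326233539130385
handle 115 [367. 218.] [371. 245.] [369.2522 231.6174]
[  0.0356  -0.9994 369.2522 231.6174]
[ 0.4463 -0.2655  0.06  ] [ 0.4056 -0.2618  0.071 ] [ 0.4883 -0.2698  0.05  ]
```

View pics/crops.png

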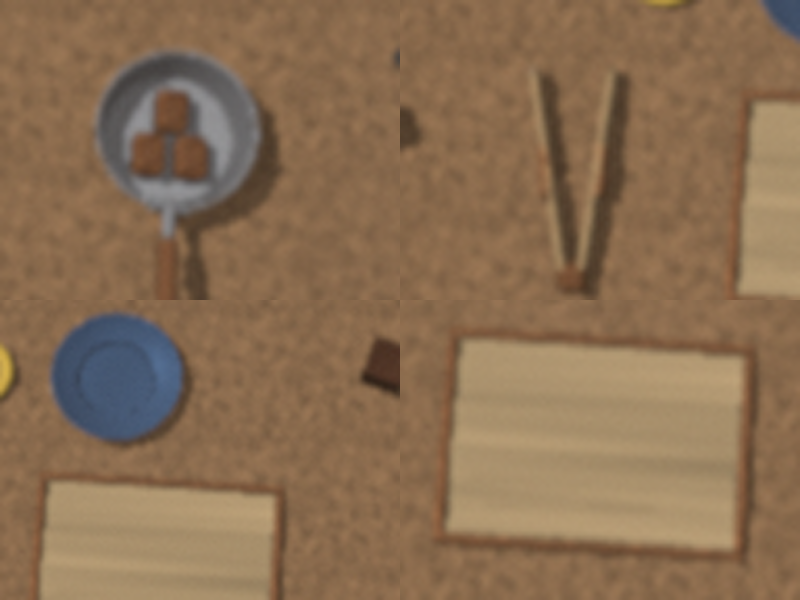

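The crops show the pan rim centred at about (372.8,192.0), the tongs' tips at (193.4,167.3)/(211.6,167.3) with the root at (201.0,216.7), and the saucer at (265.4,143.1). The outer tray corners are (242.5,172.9), (315.4,176.3), (312.8,226.2) and (238.6,223.3).

```bash
cat >> h.py <<'E'
def plan(pos,R,o=None):
    """shift (mm, in tool axes now) and turn (deg rotvec in tool axes) from present pose"""
    from rig import get_obs
    o=o or get_obs(); R0=Ro.from_quat(o["tool_rot"])
    return R0.inv().apply(np.array(pos)-o["position"])*1000, np.degrees((R0.inv()*R).as_rotvec()), (R.inv()*R0).apply(np.array(pos)-o["position"])*0
def tool(yaw,lean=0):
    """tool down, x axis at yaw deg; lean>0: rotated about own x"""
    return Ro.from_euler('z',yaw,degrees=True)*Ro.from_euler('x',180+lean,degrees=True)
E
python3 - <<'E'
from h import *
c=np.load("top0.npz")
P=ray(c,(372.8,192.0),.05); E=ray(c,(369.2,245),.071); H=ray(c,(369.25,231.6),.06)
print("pan",P,"end",E,np.linalg.norm((P-E)[:2]),"mid",H,np.linalg.norm((P-H)[:2])); d=(P-H)[:2]; yaw=np.degrees(np.arctan2(d[1],d[0])); print("yaw",yaw)
r=ray(c,(372.8-19.6,192),.05)-ray(c,(372.8+19.6,192),.05); print("rim dia",np.linalg.norm(r))
T=np.array([ray(c,u,.01) for u in [(242.5,172.9),(315.4,176.3),(312.8,226.2),(238.6,223.3)]]); print("tray",T[:,:2].ravel(),T.mean(0),[np.linalg.norm(T[i]-T[i-1]) for i in range(4)])
tl,tr,rt=[ray(c,u,.02) for u in [(193.4,167.3),(211.6,167.3),(201,216.7)]]; m=(tl+tr)/2; d=m-rt; print("tongs",tl,tr,rt,np.linalg.norm(d),np.linalg.norm(tl-tr),"yaw",np.degrees(np.arctan2(d[1],d[0])))
print("saucer",ray(c,(265.4,143.1),.018),"ring",ray(c,(223,141),.012),"cube",ray(c,(346,140),.04))
s=np.load("scene0.npz")
print("scene check: rim",ray(s,(246,303),.05),"handle end",ray(s,(191,260),.071),"root",ray(s,(332,178),.02),"saucer",ray(s,(377,245),.018),"car",ray(s,(108,303),.02))
yawr=np.radians(yaw); ax=np.array([np.cos(yawr),np.sin(yawr)])
g=np.array([*(P[:2]-ax*.118),.0575])
for L in (45,):
    R=tool(yaw,L)
    pos=g+R.apply([0,0,.008]); pre=g+R.apply([0,0,-.09])
    print("grip",g,"TCP",pos,"pre",pre,*plan(pre,R)[:2]); print(R.as_quat())
E
```

```text
pan [ 0.5727 -0.282   0.05  ] end [ 0.4041 -0.2624  0.071 ] 0.16968367003730403 mid [ 0.4464 -0.2655  0.06  ] 0.12733040856378594
yaw -7.430276839189153
rim dia 0.12330112848067279
tray [ 0.6455  0.133   0.633  -0.1041  0.4699 -0.0937  0.4803  0.1438] [0.5571 0.0197 0.01  ] [np.float64(0.16557032327174165), np.float64(0.23743337865227027), np.float64(0.1634373237790013), np.float64(0.2378070076824342)]
tongs [0.6626 0.2915 0.02  ] [0.6623 0.2324 0.02  ] [0.5008 0.2631 0.02  ] 0.16165250123443486 0.05906987611107726 yaw -0.41376227102072116
saucer [0.743  0.0583 0.018 ] ring [0.7526 0.198  0.012 ] cube [ 0.7454 -0.2026  0.04  ]
scene check: rim [ 0.5861 -0.2879  0.05  ] handle end [ 0.4112 -0.2661  0.071 ] root [0.5182 0.2423 0.02  ] saucer [0.7492 0.057  0.018 ] car [ 0.2973 -0.4379  0.02  ]
grip [ 0.4557 -0.2667  0.0575] TCP [ 0.4564 -0.2611  0.0518] pre [ 0.4474 -0.3298  0.1211] [ 296.8863 -154.4407  112.0025] [43.936  11.2845 27.2231]
[ 0.9219 -0.0599  0.0248 -0.3819]
```

```bash
python3 -m pendant '[[[0.049,-0.026,0,0,0,0,1],[0.049,-0.026,0,0,0,0,1],[0.049,-0.026,0,0,0,0,1],[0.049,-0.026,0,0,0,0,1],[0.049,-0.026,0,0,0,0,1]]]' 60
python3 -m pendant '[[[0.049,-0.026,0,0,0,0,1],[0,0,0,8.8,2.25,5.4,1],[0,0,0,8.8,2.25,5.4,1],[0,0,0,8.8,2.25,5.4,1],[0,0,0,8.8,2.25,5.4,1]]]'
python3 -m pendant '[[[0,0,0,8.8,2.25,5.4,1],[0,0,0,0,0,0,1],[0,0,0,0,0,0,1],[0,0,0,0,0,0,1],[0,0,0,0,0,0,1]]]'
python3 - <<'E'
from h import *
R=tool(-7.4,45)
print(plan([.4474,-.3298,.1211],R)[:2],plan([.4564,-.2611,.0518],R)[:2])
from rig import get_obs;print(get_obs()["q"])
E
```

```text
time: 0.78
position: [0.409, -0.3706, 0.2334]
tool_rot: [0.983, 0.185, -0.0, -0.0]
ft_force: [0.3, 0.1, 0.4]
grip_width: 0.0869
grip_force: 0.0
time: 1.4
position: [0.4448, -0.3304, 0.2337]
tool_rot: [0.95, -0.01, 0.02, -0.311]
ft_force: [0.4, 0.7, -0.3]
grip_width: 0.0868
grip_force: 0.0
time: 2.02
position: [0.4448, -0.3294, 0.2345]
tool_rot: [0.923, -0.057, 0.025, -0.381]
ft_force: [0.3, 0.4, 0.1]
grip_width: 0.0874
grip_force: 0.0
(array([ 2.3665, 80.0381, 80.3328]), array([0.1416, 0.1082, 0.2992])) (array([  2.6289,  79.8059, 178.328 ]), array([0.1416, 0.1082, 0.2992]))
[-1.0713  0.6946  1.3583  0.4334  1.7495  0.5523]
```

```bash
python3 -m pendant '[[[0.001,0.04,0.04,0,0,0,0.5],[0.001,0.04,0.04,0,0,0,0.5],[0,0,0,0,0,0,0.5],[0,0,0.025,0,0,0,0.5],[0,0,0.025,0,0,0,0.5]]]'
python3 -m pendant '[[[0,0,0.025,0,0,0,0.5],[0,0,0.023,0,0,0,0.5],[0,0,0,0,0,0,0.5],[0,0,0,0,0,0,0.5],[0,0,0,0,0,0,0.5]]]'
python3 - <<'E'
from h import *
from rig import camera
for n in("top","wrist"):
    c=camera(n); cv2.imwrite(f"pics/a_{n}.png",c["img"][:,:,::-1])
a=cv2.imread("pics/a_wrist.png");cv2.imwrite("pics/a_both.png",np.hstack([cv2.resize(a,(400,300)),cv2.resize(cv2.imread("pics/a_top.png")[140:290,280:480],(400,300))]))
print(plan([.4564,-.2611,.0518],tool(-7.4,45))[:2])
E
```

```text
time: 2.65
position: [0.4522, -0.2963, 0.0876]
tool_rot: [0.923, -0.057, 0.026, -0.38]
ft_force: [0.1, 0.2, -1.0]
grip_width: 0.0473
grip_force: 0.0
time: 3.28
position: [0.4559, -0.2633, 0.0523]
tool_rot: [0.923, -0.058, 0.026, -0.38]
ft_force: [-0.3, 0.3, 0.2]
grip_width: 0.0433
grip_force: 0.0
(array([ 0.6618, -1.26  ,  1.2854]), array([0.1146, 0.0015, 0.2107]))
```

View pics/a_both.png

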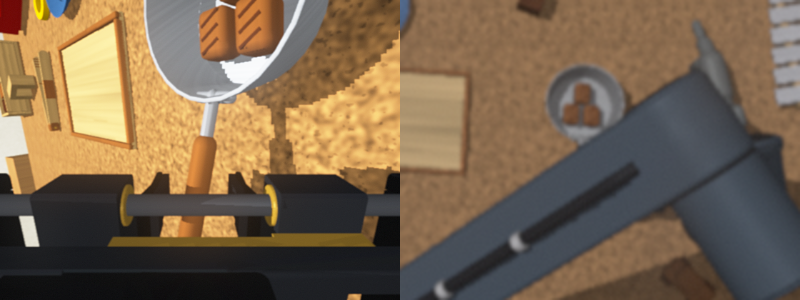

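The wrist view (left half) shows the handle at about (200,190) between the open fingers, and the top view shows the pan undisturbed. I'll close and lift next.

```bash
python3 -m pendant '[[[0,0,0,0,0,0,0],[0,0,0,0,0,0,0],[0,0,0,0,0,0,0],[0,0,0,0,0,0,0],[0,0,0,0,0,0,0]]]' 60
python3 -m pendant '[[[0,-0.0055,-0.0055,0,0,0,0],[0,-0.011,-0.011,0,0,0,0],[0,-0.014,-0.014,0,0,0,0],[0,-0.014,-0.014,0,0,0,0],[0,-0.014,-0.014,0,0,0,0]]]' 60
python3 - <<'E'
from h import *
from rig import camera,get_obs
c=camera("top");w=camera("wrist"); cv2.imwrite("pics/b_both.png",np.hstack([cv2.resize(w["img"],(400,300)),cv2.resize(c["img"][140:290,280:480],(400,300))])[:,:,::-1])
o=get_obs();print(o["ft_force"],o["moment"],o["position"])
E
```

```text
time: 4.0
position: [0.455, -0.2616, 0.0508]
tool_rot: [0.922, -0.058, 0.024, -0.382]
ft_force: [0.5, 0.5, -1.3]
grip_width: 0.014
grip_force: 58.5
time: 4.62
position: [0.4552, -0.2618, 0.1357]
tool_rot: [0.922, -0.058, 0.025, -0.381]
ft_force: [0.6, 0.3, -2.2]
grip_width: 0.014
grip_force: 58.9
[ 0.3061  0.033  -3.1013] [-0.7019  0.4157 -0.0266] [ 0.4559 -0.2626  0.1364]
```

View pics/b_both.png

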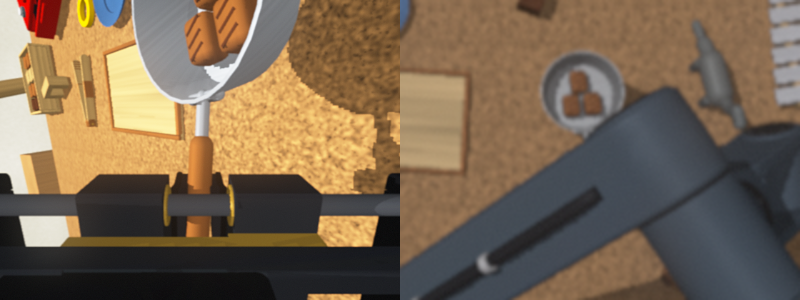

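The pan is lifted and level with all three rolls inside (right half, about 583,95). Next I'll carry it over the tray.

```bash
python3 - <<'E'
from h import *
R=tool(-7.4,45)
print(plan(np.array([.44,.035,.135])+R.apply([0,0,.008]),R)[:2])
E
```

```text
(array([ -53.2086, -207.3862,  215.3704]), array([ 0.2234, -0.0643,  0.3248]))
```

```bash
python3 -m pendant '[[[-0.002,-0.008,0.008,0,0,0,0],[-0.004,-0.017,0.017,0,0,0,0],[-0.006,-0.023,0.024,0,0,0,0],[-0.007,-0.028,0.029,0,0,0,0],[-0.0075,-0.028,0.029,0,0,0,0]]]'
python3 -m pendant '[[[-0.0075,-0.028,0.029,0,0,0,0],[-0.007,-0.028,0.029,0,0,0,0],[-0.006,-0.023,0.024,0,0,0,0],[-0.004,-0.016,0.017,0,0,0,0],[-0.002,-0.008,0.009,0,0,0,0]]]'
python3 -m pendant '[[[0,0,0,-3,0,0,0],[0,0,0,-6,0,0,0],[0,0,0,-8,0,0,0],[0,0,0,-8,0,0,0],[0,0,0,-8,0,0,0]]]'
python3 - <<'E'
from h import *
from rig import get_obs
o=get_obs();R=Ro.from_quat(o["tool_rot"]);print(o["q"],o["position"]-R.apply([0,0,.008]),plan(o["position"],tool(-7.4,12))[1])
E
```

```text
time: 5.35
position: [0.4468, -0.1081, 0.131]
tool_rot: [0.922, -0.058, 0.024, -0.382]
ft_force: [0.4, -0.3, -2.7]
grip_width: 0.0144
grip_force: 58.9
time: 5.98
position: [0.4387, 0.0432, 0.1277]
tool_rot: [0.922, -0.058, 0.023, -0.382]
ft_force: [-0.7, -0.9, -2.0]
grip_width: 0.0142
grip_force: 58.9
time: 6.6
position: [0.4395, 0.041, 0.128]
tool_rot: [0.993, -0.063, 0.007, -0.102]
ft_force: [-0.7, 0.3, -4.1]
grip_width: 0.0144
grip_force: 58.8
[-0.3028  0.477   2.0106  0.312   0.7146  1.1523] [0.4393 0.0394 0.1359] [0.2151 0.0082 0.1259]
```

```bash
python3 -m pendant '[[[0,0,0.005,-9,0,0,0],[0,0,0.005,-9,0,0,0],[0,0,0.005,-9,0,0,0],[0,0,0.005,-9,0,0,0],[0,0,0,-9,0,0,0]]]'
python3 -m pendant '[[[0,0,0,-6,0,0,0],[0,0,0,-5,0,0,0],[0,0,0,-5,0,0,0],[0,0,0,-5,0,0,0],[0,0,0,-5,0,0,0]]]'
python3 -m pendant '[[[0,0,0,-5,0,0,0],[0,0,0,-5,0,0,0],[0,0,0,0,0,0,0],[0,0,0,0,0,0,0],[0,0,0,0,0,0,0]]]'
python3 - <<'E'
from h import *
from rig import get_obs,camera
o=get_obs();R=Ro.from_quat(o["tool_rot"]);print(o["q"],o["position"]-R.apply([0,0,.008]),plan(o["position"],tool(-7.4,-69))[1])
s=camera("scene");w=camera("wrist"); cv2.imwrite("pics/c_both.png",np.hstack([cv2.resize(w["img"],(400,300)),cv2.resize(s["img"][140:320,200:440],(400,300))])[:,:,::-1])
E
```

```text
time: 7.22
position: [0.4381, 0.0408, 0.1082]
tool_rot: [0.96, -0.06, -0.02, 0.273]
ft_force: [-0.9, -0.1, -2.7]
grip_width: 0.0136
grip_force: 59.9
time: 7.85
position: [0.4383, 0.041, 0.1076]
tool_rot: [0.875, -0.054, -0.033, 0.48]
ft_force: [0.6, -0.5, -2.9]
grip_width: 0.014
grip_force: 60.0
time: 8.48
position: [0.4388, 0.0404, 0.109]
tool_rot: [0.83, -0.052, -0.037, 0.553]
ft_force: [-0.3, 0.1, -1.7]
grip_width: 0.0141
grip_force: 60.0
[ 0.3822  0.9377  1.7205 -0.9481  1.4395  2.7163] [0.4398 0.0478 0.112 ] [-1.6227 -0.0406  0.2374]
```

View pics/c_both.png

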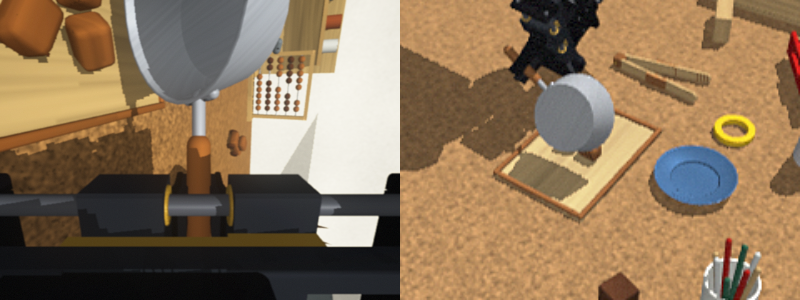

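All three rolls are in the tray (wrist half, around (30,20), (80,5), (90,40)) and the pan is empty. I'll raise it, roll it back and return it.

```bash
python3 -m pendant '[[[0,0.01,-0.004,0,0,0,0],[0,0.02,-0.008,0,0,0,0],[0,0.02,-0.008,0,0,0,0],[0,0.015,-0.006,4,0,0,0],[0,0,0,9,0,0,0]]]'
python3 -m pendant '[[[0,0,0,10,0,0,0],[0,0,0,10,0,0,0],[0,0,0,10,0,0,0],[0,0,0,10,0,0,0],[0,0,0,10,0,0,0]]]'
python3 -m pendant '[[[0,0,0,10,0,0,0],[0,0,0,10,0,0,0],[0,0,0,10,0,0,0],[0,0,0,10,0,0,0],[0,0,0,9,0,0,0]]]'
python3 - <<'E'
from h import *
from rig import get_obs,camera
c=camera("top");np.savez("top1.npz",**c)
print(plan([.4562,-.2620,.11],tool(-7.4,45))[:2], get_obs()["q"])
E
```

```text
time: 9.2
position: [0.439, 0.0403, 0.1792]
tool_rot: [0.888, -0.055, -0.03, 0.455]
ft_force: [0.3, -0.5, -2.6]
grip_width: 0.0144
grip_force: 60.0
time: 9.82
position: [0.4379, 0.0398, 0.18]
tool_rot: [0.997, -0.062, -0.004, 0.036]
ft_force: [-0.6, -0.1, -2.9]
grip_width: 0.0138
grip_force: 59.9
time: 10.45
position: [0.4386, 0.0391, 0.1797]
tool_rot: [0.923, -0.059, 0.023, -0.38]
ft_force: [-0.2, -0.6, -2.0]
grip_width: 0.0143
grip_force: 59.8
(array([  55.9192,  256.0179, -160.0116]), array([ 0.115 ,  0.202 , -0.1992])) [-0.6398  0.5521  1.9969  0.7312  1.1665  0.5639]
```

```bash
python3 -m pendant '[[[0.0056,0.0256,-0.016,0,0,0,0],[0.0056,0.0256,-0.016,0,0,0,0],[0.0056,0.0256,-0.016,0,0,0,0],[0.0056,0.0256,-0.016,0,0,0,0],[0.0056,0.0256,-0.016,0,0,0,0]]]'
python3 -m pendant '[[[0.0056,0.0256,-0.016,0,0,0,0],[0.0056,0.0256,-0.016,0,0,0,0],[0.0056,0.0256,-0.016,0,0,0,0],[0.0056,0.0256,-0.016,0,0,0,0],[0.0056,0.0256,-0.016,0,0,0,0]]]'
python3 -m pendant '[[[0,0.014,0.014,0,0,0,0],[0,0.013,0.013,0,0,0,0],[0,0.007,0.007,0,0,0,0],[0,0,0,0,0,0,0],[0,0,0,0,0,0,0]]]'
python3 - <<'E'
from h import *
from rig import get_obs,camera
w=camera("wrist");s=camera("scene"); cv2.imwrite("pics/d_both.png",np.hstack([cv2.resize(w["img"],(400,300)),cv2.resize(s["img"][200:380,140:380],(400,300))])[:,:,::-1])
print(plan([.4555,-.2620,.0513],tool(-7.4,45))[:2], get_obs()["position"],get_obs()["ft_force"])
E
```

```text
time: 11.12
position: [0.4476, -0.1106, 0.1463]
tool_rot: [0.924, -0.059, 0.021, -0.377]
ft_force: [-0.7, 0.0, -1.1]
grip_width: 0.0137
grip_force: 60.1
time: 11.75
position: [0.4568, -0.2603, 0.1136]
tool_rot: [0.924, -0.059, 0.021, -0.377]
ft_force: [0.3, 0.5, -0.8]
grip_width: 0.0142
grip_force: 60.1
time: 12.38
position: [0.457, -0.2597, 0.0651]
tool_rot: [0.924, -0.059, 0.022, -0.378]
ft_force: [-1.0, -0.7, -1.9]
grip_width: 0.0143
grip_force: 59.8
(array([-1.2854, 11.2942,  8.5892]), array([ 0.5361,  0.2815, -0.017 ])) [ 0.4571 -0.2601  0.0653] [ 0.6785  0.9784 -1.8164]
```

View pics/d_both.png

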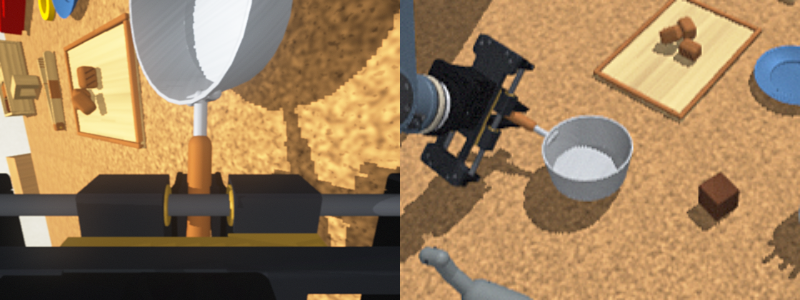

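The pan is level about 14 mm above the bench (scene half, 587,155), and the rolls sit in a cluster inside the tray (around 680,38). I'll lower and release.

```bash
python3 -m pendant '[[[0,0.004,0.004,0,0,0,0],[0,0.003,0.003,0,0,0,0],[0,0.0015,0.0015,0,0,0,0],[0,0.001,0.001,0,0,0,0],[0,0,0,0,0,0,0]]]'
python3 -m pendant '[[[0,0.0005,0.0005,0,0,0,0],[0,0,0,0,0,0,0],[0,0,0,0,0,0,0.1],[0,0,0,0,0,0,0.25],[0,0,0,0,0,0,0.4]]]'
python3 -m pendant '[[[0,0,0,0,0,0,0.5],[0,0,0,0,0,0,0.5],[0,0,-0.01,0,0,0,0.5],[0,0,-0.025,0,0,0,0.5],[0,0,-0.03,0,0,0,0.5]]]'
python3 - <<'E'
from h import *
from rig import get_obs,camera
c=camera("top");s=camera("scene");w=camera("wrist");np.savez("top2.npz",**c);np.savez("scene2.npz",**s)
cv2.imwrite("pics/e.png",np.vstack([np.hstack([cv2.resize(w["img"],(400,300)),cv2.resize(s["img"][200:380,140:380],(400,300))]),np.hstack([cv2.resize(c["img"][165:237,230:326],(400,300),interpolation=2),cv2.resize(s["img"][190:274,252:364],(400,300),interpolation=2)])])[:,:,::-1])
E
```

```text
time: 13.1
position: [0.4566, -0.2599, 0.0516]
tool_rot: [0.923, -0.059, 0.022, -0.379]
ft_force: [-1.1, 1.3, 0.4]
grip_width: 0.0134
grip_force: 59.8
time: 13.72
position: [0.4574, -0.2606, 0.0506]
tool_rot: [0.924, -0.059, 0.023, -0.377]
ft_force: [0.3, 0.1, -0.4]
grip_width: 0.0253
grip_force: 0.0
time: 14.35
position: [0.4511, -0.3059, 0.0978]
tool_rot: [0.924, -0.059, 0.022, -0.378]
ft_force: [0.1, -0.3, -0.3]
grip_width: 0.0437
grip_force: 0.0
```

View pics/e.png

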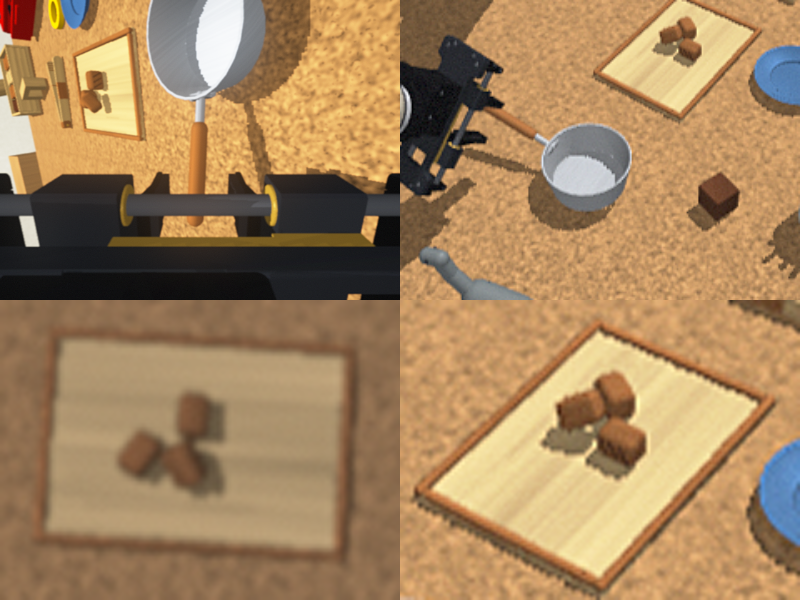

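The pan stands released (scene half, 587,165). In the tray crop, roll A is at about (193,415) with its long side along world x, B at (141,453) and C at (186,465), touching or nearly so. I'll move over the tongs while measuring the rolls.

```bash
python3 -m pendant '[[[0,0,-0.05,0,0,0,0.8],[0,0,-0.05,0,0,0,0.8],[0,0,-0.04,-5,0,0,0.8],[0,0,0,-10,0,0,0.8],[0,0,0,-10,0,0,0.8]]]'
python3 -m pendant '[[[0,0,0,-10,0,0,0.8],[0,0,0,-10,0,0,0.8],[0,0,0,0,0,-3.5,0.8],[0,0,0,0,0,-3.5,0.8],[0,0,0,0,0,0,0.8]]]'
python3 - <<'E'
from h import *
from rig import get_obs
c=np.load("top2.npz"); hsv=cv2.cvtColor(c["img"],cv2.COLOR_RGB2HSV); sub=c["img"][172:230,240:315]
print(plan([.582,.262,.25],tool(-.4))[:2],get_obs()["position"],get_obs()["q"])
# rolls mask: enlarged for sub-pixel rects
big=cv2.resize(c["img"][176:222,246:310],None,fx=8,fy=8,interpolation=cv2.INTER_CUBIC)
h=cv2.cvtColor(big,cv2.COLOR_RGB2HSV); m=((h[...,1]>125)&(h[...,2]>70)&(h[...,2]<140)&(h[...,0]<15)).astype(np.uint8)
m=cv2.erode(m,np.ones((9,9)))
n,l,s,ce=cv2.connectedComponentsWithStats(m)
for i in range(1,n):
    if s[i,4]<800: continue
    r=cv2.minAreaRect(np.argwhere(l==i)[:,::-1].astype(np.float32)); b=cv2.boxPoints(r)
    f=lambda p:(246+(p[0]+.5)/8-.5,176+(p[1]+.5)/8-.5)
    B=np.array([ray(c,f(p),.029) for p in b]); e=[(B[1]-B[0])[:2],(B[2]-B[1])[:2]]; L=[np.linalg.norm(v)*1000 for v in e]; k=int(np.argmax(L))
    print(s[i,4],f(ce[i]),ray(c,f(ce[i]),.027),L,"long yaw",np.degrees(np.arctan2(e[k][1],e[k][0]))%180)
E
```

```text
time: 15.12
position: [0.439, -0.4029, 0.1964]
tool_rot: [0.984, -0.063, 0.008, -0.167]
ft_force: [0.1, -0.1, -0.4]
grip_width: 0.0692
grip_force: 0.0
time: 15.75
position: [0.439, -0.4012, 0.1959]
tool_rot: [1.0, -0.002, -0.003, 0.003]
ft_force: [-0.3, -1.2, -0.3]
grip_width: 0.0697
grip_force: 0.0
(array([ 140.2248, -663.3944,  -58.9465]), array([0.3372, 0.3871, 0.1946])) [ 0.439  -0.4012  0.1959] [-0.9237  0.532   1.5481 -0.0102  1.061   0.6557]
2280 (np.float64(275.9108552631579), np.float64(192.44989035087718)) [0.577  0.0238 0.027 ] [np.float64(27.489915133430767), np.float64(16.045645058577936)] long yaw 176.70930725404838
2297 (np.float64(263.1724804092294), np.float64(201.4547507618633)) [0.548  0.0644 0.027 ] [np.float64(25.220695694748372), np.float64(19.172874029812085)] long yaw 139.24067830605895
2779 (np.float64(273.5945708888089), np.float64(204.04837621446563)) [0.5395 0.0312 0.027 ] [np.float64(20.25276541666308), np.float64(27.45210246482011)] long yaw 29.556714209553718
```

```bash
python3 -m pendant '[[[0.012,-0.055,-0.012,0,0,0,0.8],[0.012,-0.055,-0.012,0,0,0,0.8],[0.012,-0.055,-0.012,0,0,0,0.8],[0.012,-0.055,-0.012,0,0,0,0.8],[0.012,-0.055,-0.012,0,0,0,0.8]]]' 20
python3 -m pendant '[[[0.012,-0.055,0,0,0,0,0.8],[0.012,-0.055,0,0,0,0,0.8],[0.012,-0.055,0,0,0,0,0.8],[0.012,-0.055,0,0,0,0,0.8],[0.012,-0.055,0,0,0,0,0.8]]]'
python3 -m pendant '[[[0.010,-0.055,0,0,0,0,0.8],[0.010,-0.055,0,0,0,0,0.8],[0,0,0,0,0,0,0.8],[0,0,0,0,0,0,0.8],[0,0,0,0,0,0,0.8]]]'
python3 - <<'E'
from h import *
from rig import get_obs,camera
import json
o=get_obs();w=camera("wrist");np.savez("w3.npz",pos=o["position"],q=o["tool_rot"],**w);c=camera("top");np.savez("top3.npz",**c)
print(o["position"],o["tool_rot"],w["intrinsics"])
cv2.imwrite("pics/f.png",w["img"][:,:,::-1])
E
```

```text
time: 16.38
position: [0.5004, -0.1255, 0.2541]
tool_rot: [1.0, -0.003, -0.003, 0.004]
ft_force: [0.7, 0.7, 1.0]
grip_width: 0.0696
grip_force: 0.0
time: 17.0
position: [0.5614, 0.1491, 0.251]
tool_rot: [1.0, -0.002, -0.003, 0.004]
ft_force: [0.7, -0.9, 0.1]
grip_width: 0.0695
grip_force: 0.0
time: 17.62
position: [0.5819, 0.2556, 0.2505]
tool_rot: [1.0, -0.003, -0.003, 0.004]
ft_force: [-0.7, 0.6, 0.6]
grip_width: 0.0694
grip_force: 0.0
[0.5819 0.2556 0.2505] [ 1.     -0.0029 -0.0033  0.0044] [[327.507    0.     277.9832]
 [  0.     327.507  210.5294]
 [  0.       0.       1.    ]]
```

View pics/f.png

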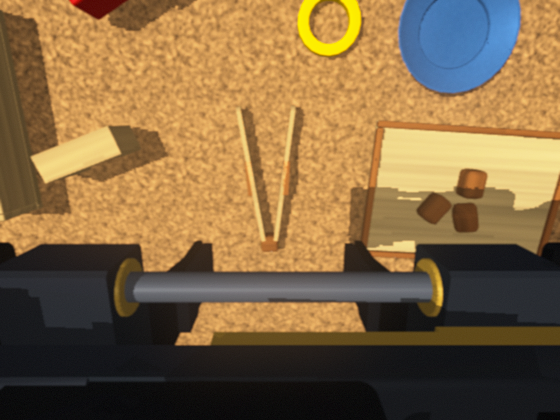

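The wrist view shows the tong tips at (240,109) and (294,108), the root block at about (269,242), and the rolls A (472,184), B (433,208) and C (465,217).

```bash
python3 - <<'E'
from h import *
w=np.load("w3.npz"); R0=Ro.from_quat(w["q"]).as_matrix(); T=w["T_tool_cam"]
Rc=R0@T[:3,:3]; o=w["pos"]+R0@T[:3,3]; c=dict(intrinsics=w["intrinsics"],R=Rc.T,t=-Rc.T@o)
tl,tr,rt=ray(c,(240,110),.02),ray(c,(294,109),.02),ray(c,(269,242),.022); m=(tl+tr)/2;d=(m-rt)[:2]
print("tongs",tl,tr,rt,np.linalg.norm(d),np.linalg.norm(tl-tr),"yaw",np.degrees(np.arctan2(d[1],d[0])))
print("strip mid-gap at rests", ray(c,(251.5,180),.02),ray(c,(285,180),.02))
for n,u in dict(A=(472,181),B=(433,206),C=(465,214),sau=(460,32)).items(): print(n,ray(c,u,.029 if n!="sau" else .018))
# sub-pixel check of rolls by rects
img=w["img"];h=cv2.cvtColor(img,cv2.COLOR_RGB2HSV)
print([tuple(h[v,u]) for u,v in [(269,238),(269,246),(242,130),(292,130),(242,112),(472,181),(433,206)]])
t=(m+rt)/2; print(plan([t[0],t[1],.1],tool(np.degrees(np.arctan2(d[1],d[0]))))[:2])
E
```

```text
tongs [0.666  0.2972 0.02  ] [0.6668 0.2372 0.02  ] [0.5105 0.267  0.022 ] 0.1559178305930074 0.059948346078438124 yaw 0.08099903811671122
strip mid-gap at rests [0.5874 0.2866 0.02  ] [0.5871 0.2472 0.02  ]
A [0.586  0.0317 0.029 ]
B [0.5565 0.0733 0.029 ]
C [0.5464 0.034  0.029 ]
sau [0.7437 0.062  0.018 ]
[(np.uint8(14), np.uint8(182), np.uint8(177)), (np.uint8(14), np.uint8(184), np.uint8(172)), (np.uint8(22), np.uint8(119), np.uint8(243)), (np.uint8(19), np.uint8(138), np.uint8(212)), (np.uint8(16), np.uint8(157), np.uint8(125)), (np.uint8(14), np.uint8(185), np.uint8(194)), (np.uint8(14), np.uint8(174), np.uint8(110))]
(array([  7.    , -12.7555, 150.6873]), array([ 0.4803,  0.3302, -0.4301]))
```

```bash
python3 -m pendant '[[[0.001,-0.009,0.04,0.4,0.35,0,0.95],[0,0,0.055,0,0,0,0.95],[0,0,0.055,0,0,0,0.95],[0,0,0.04,0,0,0,0.95],[0,0,0.02,0,0,0,0.95]]]' 20
python3 -m pendant '[[[0,0,0.015,0,0,0,0.95],[0,0,0.01,0,0,0,0.95],[0,0,0,0,0,0,0.95],[0,0,0,0,0,0,0.95],[0,0,0,0,0,0,0.95]]]'
python3 - <<'E'
from h import *
print(plan([.583,.2645,.014],tool(0))[:2])
E
```

```text
time: 18.35
position: [0.5821, 0.2642, 0.0385]
tool_rot: [1.0, -0.003, -0.001, 0.001]
ft_force: [0.4, -0.0, -0.3]
grip_width: 0.0824
grip_force: 0.0
time: 18.98
position: [0.5839, 0.2658, 0.0167]
tool_rot: [1.0, -0.002, 0.001, 0.0]
ft_force: [0.5, 0.3, -0.1]
grip_width: 0.0826
grip_force: 0.0
(array([-0.8586,  1.2833,  2.715 ]), array([ 0.0426, -0.1484, -0.2147]))
```

```bash
python3 -m pendant '[[[0,0,0.002,0,0,0,0.7],[0,0,0,0,0,0,0.5],[0,0,0,0,0,0,0.5],[0,0,0,0,0,0,0.5],[0,0,0,0,0,0,0.5]]]' 20
python3 -m pendant '[[[0,0,0,0,0,0,0.5],[0,0,0,0,0,0,0.5],[0,0,0,0,0,0,0.5],[0,0,-0.005,0,0,0,0.5],[0,0,-0.02,0,0,0,0.5]]]'
python3 -m pendant '[[[0,0,-0.04,0,0,0,0.5],[0,0,-0.05,0,0,0,0.5],[0,0,-0.03,0,0,0,0.5],[0,0,0,0,0,0,0.5],[0,0,0,0,0,0,0.5]]]'
python3 - <<'E'
from h import *
from rig import get_obs,camera
o=get_obs();w=camera("wrist");np.savez("w4.npz",pos=o["position"],q=o["tool_rot"],**w)
print(o["position"],o["tool_rot"],o["grip_width"],o["grip_force"])
# tongs strips in the wrist image: bright yellow pixels, ends per column
h=cv2.cvtColor(w["img"],cv2.COLOR_RGB2HSV); m=cv2.inRange(h,(18,60,190),(30,150,255)); m[:, :180]=0;m[:,380:]=0;m[245:]=0
n,l,s,ce=cv2.connectedComponentsWithStats(m)
for i in range(1,n):
    if s[i,4]>60: 
        p=np.argwhere(l==i); t=p[p[:,0]<p[:,0].min()+3].mean(0); print(s[i],"top end (v,u)",t,"bottom",p[p[:,0]>p[:,0].max()-3].mean(0))
cv2.imwrite("pics/g.png",w["img"][:,:,::-1])
E
```

```text
time: 19.6
position: [0.5833, 0.2655, 0.0137]
tool_rot: [1.0, -0.002, 0.0, 0.001]
ft_force: [-0.1, -0.7, -0.1]
grip_width: 0.0461
grip_force: 5.7
time: 20.23
position: [0.5821, 0.2653, 0.0383]
tool_rot: [1.0, -0.002, -0.001, 0.001]
ft_force: [-0.9, 0.1, -1.2]
grip_width: 0.0435
grip_force: 6.0
time: 20.85
position: [0.5823, 0.2655, 0.1586]
tool_rot: [1.0, -0.002, -0.0, 0.001]
ft_force: [-0.6, -0.2, -0.1]
grip_width: 0.0436
grip_force: 6.0
[0.5823 0.2655 0.1586] [ 1.     -0.002  -0.0001  0.0007] 0.04355917735095151 5.951117277145386
[350   0  13  19  70] top end (v,u) [  1.25  360.125] bottom [ 16.8 352.5]
[365   3  14   8  68] top end (v,u) [  4.3125 368.6875] bottom [  8.64 371.8 ]
[291   9  23  10 130] top end (v,u) [ 10.375  302.0938] bottom [ 16.3889 305.0556]
[274  11  13  17  98] top end (v,u) [ 12.2857 285.    ] bottom [ 25.8571 283.2857]
[201  12  25  22 211] top end (v,u) [ 13.5    223.3333] bottom [ 31.6316 209.1053]
[180  16  16  15 114] top end (v,u) [ 17.  180.5] bottom [ 28.75 190.5 ]
[317  18  27  32 209] top end (v,u) [ 19. 320.] bottom [ 47.5    336.1667]
[302  20  1
[... 2467 characters left out ...]
[154.1786 271.4643] bottom [159.45 276.3 ]
[291 163  22  38 254] top end (v,u) [163.7692 306.6154] bottom [198.7857 303.    ]
[263 169  24  15 139] top end (v,u) [170.5294 274.8235] bottom [181.6429 275.2857]
[180 171  26  30 277] top end (v,u) [172.3333 181.8889] bottom [198.6923 191.6923]
[248 180  15  12  84] top end (v,u) [181.2857 252.2857] bottom [190.0714 255.9286]
[252 189  28  22 200] top end (v,u) [190.2 272.5] bottom [208.7895 265.1579]
[210 190  14  12  82] top end (v,u) [191.4444 217.4444] bottom [199.6667 212.5333]
[187 199  18  10  73] top end (v,u) [200.1875 200.125 ] bottom [206.6154 190.9231]
[180 200   8  17  65] top end (v,u) [201.4286 181.    ] bottom [214.8947 184.    ]
```

```bash
python3 - <<'E'
from h import *
w=np.load("w4.npz"); T=w["T_tool_cam"]; K=w["intrinsics"]
h=cv2.cvtColor(w["img"],cv2.COLOR_RGB2HSV); m=cv2.inRange(h,(18,60,190),(30,150,255))
def px(p): q=np.linalg.inv(T)@[*p,1]; u=K@q[:3]; return u[:2]/u[2]
for x in (.076,.082): print(x,[px((x,y,-.007)) for y in (-.027,-.022,0,.022,.027)])
inv=np.linalg.inv(K)
def tl(u,v,z=-.007):
    d=T[:3,:3]@inv@[u,v,1]; o=T[:3,3]; return o+d*(z-o[2])/d[2]
for n in (200,180,160,140,120,110,100,95,90,87,85,82):  # runs of strip colour along a row
    r=m[n]>0; e=np.flatnonzero(np.diff(np.r_[0,r,0])); runs=[(a,b) for a,b in zip(e[::2],e[1::2]) if b-a>4 and 170<a<390]
    print(n,[(int(a),int(b),(tl((a+b)/2,n)*1000).round(0)[:2].tolist()) for a,b in runs])
E
```

```text
0.076 [array([218.1391, 112.0364]), array([230.0601, 112.0377]), array([282.512 , 112.0433]), array([334.9636, 112.0489]), array([346.8844, 112.0502])]
0.082 [array([217.4567,  96.9347]), array([229.5139,  96.936 ]), array([282.5653,  96.9418]), array([335.6163,  96.9475]), array([347.6733,  96.9488])]
200 [(198, 203, [38.0, -37.0]), (228, 241, [38.0, -21.0]), (255, 261, [38.0, -11.0]), (265, 274, [38.0, -6.0]), (284, 289, [38.0, 2.0]), (313, 326, [38.0, 17.0])]
180 [(174, 180, [47.0, -47.0]), (191, 206, [47.0, -37.0]), (213, 218, [47.0, -30.0]), (221, 238, [47.0, -23.0]), (315, 329, [47.0, 18.0]), (332, 342, [47.0, 24.0]), (362, 369, [47.0, 37.0])]
160 [(180, 189, [56.0, -43.0]), (222, 235, [56.0, -23.0]), (271, 277, [56.0, -4.0]), (299, 304, [56.0, 8.0]), (317, 332, [56.0, 18.0])]
140 [(172, 178, [65.0, -46.0]), (194, 199, [65.0, -37.0]), (218, 231, [65.0, -25.0]), (294, 300, [65.0, 6.0]), (321, 334, [65.0, 19.0]), (365, 372, [65.0, 37.0])]
120 [(188, 194, [73.0, -39.0]), (214, 228, [73.0, -26.0]), (247, 253, [73.0, -14.0]), (290, 296, [73.0, 4.0]), (299, 304, [73.0, 8.0]), (310, 3
[... 319 characters left out ...]
325, 340, [81.0, 21.0]), (366, 376, [81.0, 37.0])]
95 [(195, 200, [83.0, -35.0]), (213, 225, [83.0, -26.0]), (239, 244, [83.0, -17.0]), (267, 272, [83.0, -5.0]), (309, 318, [83.0, 13.0]), (327, 339, [83.0, 21.0]), (344, 351, [83.0, 27.0]), (372, 381, [83.0, 39.0])]
90 [(213, 225, [85.0, -26.0]), (237, 246, [85.0, -17.0]), (266, 275, [85.0, -5.0]), (303, 309, [85.0, 10.0]), (323, 339, [85.0, 20.0]), (388, 398, [85.0, 46.0])]
87 [(216, 224, [86.0, -26.0]), (302, 308, [86.0, 9.0]), (315, 322, [86.0, 15.0]), (324, 338, [86.0, 20.0]), (369, 375, [86.0, 37.0])]
85 [(193, 198, [87.0, -36.0]), (325, 335, [87.0, 19.0]), (345, 350, [87.0, 27.0])]
82 [(279, 286, [88.0, -0.0]), (344, 350, [88.0, 26.0])]
```

```bash
cat >> h.py <<'E'
TIP=np.array([.081,-.003,.0037])
def tp(yaw,pitch): return Ro.from_euler('z',yaw,degrees=True)*Ro.from_euler('y',pitch,degrees=True)*Ro.from_euler('x',180,degrees=True)
def tip_plan(tgt,yaw,pitch):
    R=tp(yaw,pitch); pos=np.array(tgt)-R.apply(TIP); return pos,plan(pos,R)[:2]
E
python3 - <<'E'
from h import *
print(tip_plan([.579,.0245,.10],8,35)); print(tip_plan([.579,.0245,.0195],8,35))
E
```

```text
(array([0.5158, 0.0126, 0.1495]), (array([-65.1555, 253.0797,   8.8291]), array([ -2.4163, -34.8356,  -7.9953])))
(array([0.5158, 0.0126, 0.069 ]), (array([-65.0205, 252.9318,  89.3289]), array([ -2.4163, -34.8356,  -7.9953])))
```

```bash
python3 -m pendant '[[[-0.007,0.025,-0.008,0,0,0,0.5],[-0.013,0.05,-0.008,0,0,0,0.5],[-0.015,0.055,-0.004,0,0,0,0.5],[-0.013,0.05,0,0,0,0,0.5],[-0.01,0.045,0,0,0,0,0.5]]]' 20
python3 -m pendant '[[[-0.007,0.028,0,0,0,0,0.5],[0,0,0,-0.5,-5,-1.5,0.5],[0,0,0,-0.5,-7,-1.6,0.5],[0,0,0,-0.5,-8,-1.7,0.5],[0,0,0,-0.5,-8,-1.7,0.5]]]'
python3 -m pendant '[[[0,0,0,-0.4,-7,-1.5,0.5],[0,0,0,0,0,0,0.5],[0,0,0,0,0,0,0.5],[0,0,0,0,0,0,0.5],[0,0,0,0,0,0,0.5]]]'
python3 - <<'E'
from h import *
from rig import camera,get_obs
print(tip_plan([.579,.0245,.05],8,35)); print(tip_plan([.579,.0245,.0195],8,35)); print(get_obs()["q"])
o=get_obs();w=camera("wrist");np.savez("w5.npz",pos=o["position"],q=o["tool_rot"],**w)
R0=Ro.from_quat(o["tool_rot"]).as_matrix(); T=w["T_tool_cam"]
Rc=R0@T[:3,:3]; oo=o["position"]+R0@T[:3,3]; c=dict(intrinsics=w["intrinsics"],R=Rc.T,t=-Rc.T@oo)
print("cam",oo)
K=w["intrinsics"]
for p in [(.579,.0245,.029),(.548,.064,.029),(.5395,.031,.029)]:
    q=K@(c["R"]@np.array(p)+c["t"]); print(q[:2]/q[2])
h=cv2.cvtColor(w["img"],cv2.COLOR_RGB2HSV); m=cv2.inRange(h,(0,150,60),(16,255,235)); m=cv2.morphologyEx(m,cv2.MORPH_OPEN,np.ones((5,5)))
n,l,s,ce=cv2.connectedComponentsWithStats(m)
for i in range(1,n):
    if s[i,4]>300: print(s[i],ce[i],ray(c,ce[i],.02))
cv2.imwrite("pics/h.png",w["img"][:,:,::-1])
E
```

```text
time: 21.52
position: [0.5225, 0.0395, 0.1775]
tool_rot: [1.0, -0.002, -0.001, 0.0]
ft_force: [0.8, -0.4, -0.2]
grip_width: 0.0436
grip_force: 6.0
time: 22.15
position: [0.5166, 0.0129, 0.1779]
tool_rot: [0.968, 0.054, -0.245, 0.018]
ft_force: [0.7, -0.5, -1.1]
grip_width: 0.0439
grip_force: 6.0
time: 22.78
position: [0.5168, 0.0129, 0.1798]
tool_rot: [0.952, 0.066, -0.3, 0.022]
ft_force: [0.1, 0.1, -1.2]
grip_width: 0.0436
grip_force: 6.0
(array([0.5158, 0.0126, 0.0995]), (array([45.1505, -0.0292, 66.3751]), array([ 0.0584, -0.0455, -0.1125])))
(array([0.5158, 0.0126, 0.069 ]), (array([62.6246, -0.089 , 91.3731]), array([ 0.0584, -0.0455, -0.1125])))
[-0.1093  0.7276  1.3582 -0.1431  1.6503  1.3559]
cam [0.6609 0.0349 0.2622]
[275.6717  17.8673]
[214.7207  56.8065]
[259.8796  74.3456]
[ 100    0  116  121 2023] [138.524   74.8468] [0.5216 0.1233 0.02  ]
[ 255    0   40   40 1342] [273.927   17.8726] [0.5757 0.0253 0.02  ]
[ 334    0  123  149 2273] [404.0607  79.5724] [ 0.546  -0.0809  0.02  ]
[ 188   16   49   57 1842] [212.5033  44.0961] [0.5526 0.0666 0.02  ]
[ 235   43   47   52 1793] [258.2097  68.2616] [0.5394 0.0326 0.02  ]
[230 116  87  22 814] [272.7961 126.5528] [0.4887 0.015  0.02  ]
[ 521  190   39   65 1237] [543.0057 227.0776] [ 0.3884 -0.3318  0.02  ]
[229 227  11  44 315] [234.3302 248.2032] [0.2905 0.0413 0.02  ]
[310 226  16  46 651] [317.5115 247.212 ] [ 0.3077 -0.0679  0.02  ]
```

```bash
python3 -m pendant '[[[0.010,0,0.014,0,0,0,0.5],[0.015,0,0.022,0,0,0,0.5],[0.014,0,0.021,0,0,0,0.5],[0.006,0,0.009,0,0,0,0.5],[0,0,0,0,0,0,0.5]]]' 20
python3 -m pendant '[[[0.006,0,0.009,0,0,0,0.5],[0.006,0,0.008,0,0,0,0.5],[0.004,0,0.006,0,0,0,0.5],[0.0015,0,0.0025,0,0,0,0.5],[0,0,0,0,0,0,0.5]]]'
python3 - <<'E'
from h import *
from rig import camera,get_obs
print(tip_plan([.579,.0245,.0195],8,35)); o=get_obs(); print(o["ft_force"],o["grip_force"])
w=camera("wrist");s=camera("scene"); cv2.imwrite("pics/i.png",np.hstack([cv2.resize(w["img"],(400,300)),cv2.resize(s["img"][190:274,252:364],(400,300),interpolation=2)])[:,:,::-1])
E
```

```text
time: 23.45
position: [0.5155, 0.0127, 0.0982]
tool_rot: [0.951, 0.066, -0.301, 0.021]
ft_force: [1.5, 0.5, -0.6]
grip_width: 0.0436
grip_force: 6.0
time: 24.08
position: [0.5157, 0.0126, 0.068]
tool_rot: [0.951, 0.066, -0.3, 0.022]
ft_force: [0.0, 0.1, -1.1]
grip_width: 0.0439
grip_force: 5.9
(array([0.5158, 0.0126, 0.069 ]), (array([-0.4552,  0.0517, -0.8602]), array([ 0.0549,  0.0532, -0.0814])))
[ 0.0157  0.0668 -1.1285] 5.893116965889931
```

View pics/i.png

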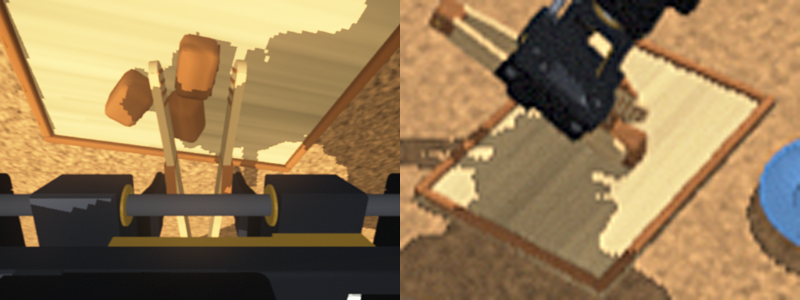

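Roll A, at about (199,66) in the wrist half, lies between the open tips at (155,65) and (240,65), and the other rolls are clear of them. I'll close and lift.

```bash
python3 -m pendant '[[[0,0,0,0,0,0,0.45],[0,0,0,0,0,0,0.42],[0,0,0,0,0,0,0.39],[0,0,0,0,0,0,0.36],[0,0,0,0,0,0,0.3]]]' 20
python3 -m pendant '[[[0,0,0,0,0,0,0.2],[0,0,0,0,0,0,0.2],[0,0,0,0,0,0,0.2],[0,0,0,0,0,0,0.2],[0,0,0,0,0,0,0.2]]]'
python3 -m pendant '[[[-0.003,0,-0.004,0,0,0,0.2],[-0.006,0,-0.008,0,0,0,0.2],[-0.011,0,-0.016,0,0,0,0.2],[-0.011,0,-0.016,0,0,0,0.2],[-0.011,0,-0.016,0,0,0,0.2]]]'
python3 - <<'E'
from h import *
from rig import camera,get_obs
o=get_obs();w=camera("wrist"); T=w["T_tool_cam"];K=w["intrinsics"]
h=cv2.cvtColor(w["img"],cv2.COLOR_RGB2HSV); m=cv2.inRange(h,(0,150,60),(16,255,235)); m=cv2.morphologyEx(m,cv2.MORPH_OPEN,np.ones((5,5)))
n,l,s,ce=cv2.connectedComponentsWithStats(m)
for i in range(1,n):
    if s[i,4]>300: 
        d=T[:3,:3]@np.linalg.inv(K)@[*ce[i],1]; p=T[:3,3]; print(s[i],ce[i],"tool xy at tip depth",(p+d*(.0037-p[2])/d[2])*1000)
c=camera("top");np.savez("top6.npz",**c);s=camera("scene");np.savez("scene6.npz",**s)
print(tip_plan([.745,.058,.18],8,35))
E
```

```text
time: 24.8
position: [0.5158, 0.0126, 0.0682]
tool_rot: [0.951, 0.066, -0.3, 0.022]
ft_force: [0.5, 0.7, 0.3]
grip_width: 0.0356
grip_force: 20.0
time: 25.42
position: [0.5158, 0.0126, 0.0682]
tool_rot: [0.951, 0.066, -0.3, 0.022]
ft_force: [0.3, -0.1, -0.8]
grip_width: 0.0351
grip_force: 20.0
time: 26.05
position: [0.5162, 0.0127, 0.1433]
tool_rot: [0.952, 0.066, -0.3, 0.022]
ft_force: [-0.2, 1.0, -1.3]
grip_width: 0.035
grip_force: 20.0
[  74    0  160  149 2748] [129.0204  91.6434] tool xy at tip depth [ 85.593  -68.1666   3.7   ]
[ 317    0  174  174 3211] [418.4575  95.0663] tool xy at tip depth [84.1498 61.0629  3.7   ]
[ 179   34   53   64 2151] [205.3919  65.9307] tool xy at tip depth [ 96.2079 -33.5054   3.7   ]
[ 247   49   61   88 4696] [277.5882  92.2653] tool xy at tip depth [85.3316 -1.9208  3.7   ]
[248 143  54  18 522] [274.977  151.3985] tool xy at tip depth [59.2799 -3.1478  3.7   ]
[241 232  16  39 571] [248.3205 250.7478] tool xy at tip depth [  9.6464 -16.7522   3.7   ]
[300 232  15  39 514] [307.7023 252.5642] tool xy at tip depth [ 8.6585 13.3138  3.7   ]
(array([0.6818, 0.0461, 0.2295]), (array([  88.5279,   -9.9967, -167.1067]), array([ 0.1015, -0.1705, -0.1138])))
```

```bash
python3 - <<'E'
from h import *
print(tip_plan([.742,.060,.105],8,35))
E
```

```text
(array([0.6788, 0.0481, 0.1545]), (array([ 129.148 ,  -12.5873, -104.0092]), array([ 0.1015, -0.1705, -0.1138])))
```

```bash
python3 -m pendant '[[[0.006,-0.001,-0.006,0,0,0,0.2],[0.013,-0.001,-0.010,0,0,0,0.2],[0.016,-0.0015,-0.013,0,0,0,0.2],[0.016,-0.0015,-0.013,0,0,0,0.2],[0.016,-0.0015,-0.013,0,0,0,0.2]]]' 20
python3 -m pendant '[[[0.016,-0.0015,-0.013,0,0,0,0.2],[0.016,-0.0015,-0.013,0,0,0,0.2],[0.016,-0.0015,-0.013,0,0,0,0.2],[0.010,-0.001,-0.007,0,0,0,0.2],[0.004,-0.0005,-0.003,0,0,0,0.2]]]'
python3 -m pendant '[[[0,0,0,0,0,0,0.2],[0,0,0,0,0,0,0.2],[0,0,0,0,0,0,0.2],[0,0,0,0,0,0,0.2],[0,0,0,0,0,0,0.2]]]'
python3 - <<'E'
from h import *
from rig import camera,get_obs
o=get_obs(); R=Ro.from_quat(o["tool_rot"]); print("tip",o["position"]+R.apply([.083,-.002,.0037]),o["joint_velocities"],o["grip_force"])
w=camera("wrist");T=w["T_tool_cam"]; Rc=R.as_matrix()@T[:3,:3]; oo=o["position"]+R.apply(T[:3,3]); wc=dict(intrinsics=w["intrinsics"],R=Rc.T,t=-Rc.T@oo)
s=camera("scene");c=camera("top")
def find(im,nm,cam,z,lo=(0,150,60),hi=(16,255,235),roi=None):
    h=cv2.cvtColor(im,cv2.COLOR_RGB2HSV); m=cv2.inRange(h,np.array(lo),np.array(hi)); m=cv2.morphologyEx(m,cv2.MORPH_OPEN,np.ones((3,3)))
    n,l,st,ce=cv2.connectedComponentsWithStats(m)
    for i in range(1,n):
        if 25<st[i,4]<6000:
            p=ray(cam,ce[i],z)
            if .4<p[0]<.85 and -.15<p[1]<.2: print(nm,st[i],ce[i].round(1),p)
find(w["img"],"w@.02",wc,.02); find(w["img"],"w@.105",wc,.105)
find(s["img"],"s@.02",s,.02,(0,110,40),(14,255,200)); find(s["img"],"s@.105",s,.105,(0,110,40),(14,255,200))
find(c["img"],"saucer top",c,.018,(95,90,40),(125,255,255)); find(s["img"],"saucer scene",s,.018,(95,90,40),(125,255,255))
s0=np.load("scene0.npz");find(s0["img"],"saucer scene0",s0,.018,(95,90,40),(125,255,255))
E
```

```text
time: 26.82
position: [0.6011, 0.0315, 0.1468]
tool_rot: [0.951, 0.066, -0.301, 0.022]
ft_force: [-0.2, 0.0, -1.0]
grip_width: 0.0352
grip_force: 20.0
time: 27.45
position: [0.6781, 0.0484, 0.1509]
tool_rot: [0.951, 0.066, -0.301, 0.022]
ft_force: [0.0, 0.2, -2.0]
grip_width: 0.0347
grip_force: 20.0
time: 28.08
position: [0.6778, 0.048, 0.1527]
tool_rot: [0.951, 0.066, -0.3, 0.022]
ft_force: [-0.2, 0.6, -0.9]
grip_width: 0.0354
grip_force: 20.0
tip [0.7427 0.059  0.102 ] [ 0.0023  0.0021 -0.0019 -0.0014 -0.0003  0.0005] 19.98272716999054
w@.02 [ 85   0  22  19 197] [94.7  7.7] [0.7369 0.1665 0.02  ]
w@.02 [535   4   6   7  33] [537.4   7.2] [ 0.7731 -0.0911  0.02  ]
w@.02 [254  55   9   6  41] [257.8  57.6] [0.7209 0.0689 0.02  ]
w@.02 [ 245   58   64   92 4580] [277.4 103.9] [0.6889 0.0515 0.02  ]
w@.02 [ 166  117   66  129 1757] [189.7 165.3] [0.6186 0.1194 0.02  ]
w@.02 [ 318  142  114   75 1607] [382.6 164.6] [ 0.6425 -0.048   0.02  ]
w@.02 [229 203  28  68 913] [244.  239.6] [0.5117 0.0654 0.02  ]
w@.02 [258 206   3  11  33] [259. 211.] [0.5646 0.0533 0.02  ]
w@.02 [275 207  23 
[... 1515 characters left out ...]
  ]
s@.02 [331 233  12  12  40] [336.2 238.8] [0.6499 0.0207 0.02  ]
s@.02 [307 263   8   8  32] [310.6 266.4] [ 0.6411 -0.0966  0.02  ]
s@.105 [322 176   9   7  47] [326.  179.2] [0.5555 0.1313 0.105 ]
s@.105 [307 211  11  12  99] [312.1 216.3] [ 0.5982 -0.0174  0.105 ]
s@.105 [381 216   6  11  44] [383.5 220.8] [0.7558 0.0588 0.105 ]
s@.105 [296 221  12  11 102] [301.2 225.8] [ 0.5926 -0.061   0.105 ]
s@.105 [331 233  12  12  40] [336.2 238.8] [ 0.6862 -0.0563  0.105 ]
saucer top [277 140   7   6  36] [279.9 142.6] [0.7444 0.0108 0.018 ]
saucer scene [ 353  228   49   35 1356] [377.  244.7] [0.7489 0.0579 0.018 ]
saucer scene0 [ 353  228   49   35 1361] [377.  244.8] [0.7488 0.0577 0.018 ]
```

```bash
python3 -c "from rig import hand_in; print(hand_in())"
```

```text
the job is handed in; nothing more can be done
None
```

I handed the job in with the tongs gripped and one roll pinched in the tips, about 105 mm above the middle of the saucer; the last camera check showed the other two rolls in the tray and the saucer unmoved, and the pan was standing upright and released beside the tray when I last looked; no verdict came back.

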